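# Find a spacer's blind hole on the gauge pin and hold it hole-up

### The arm

A 7-joint arm with a two-finger parallel gripper is mounted at the origin on a cart in front of the work surface, level with it; the furniture and walls round the work are solid. World frame = base frame: x ahead of the robot, y to its left, z up, the work surface at z = 0. Lengths are in m, angles in rad, forces in N, time in s.
With the tool pointing down it reaches from about 0.4 to 0.85 m from the base axis. Payload 10.4 kg.
Tool frame: the origin (TCP) lies midway between the tips of the shut fingers; the grasp point (between the pads) lies 19 mm behind it; x points along the fingers, z is the direction in which the jaws open and shut, and the axes are right-handed (so a half turn about x gives the same grasp; the last joint's range is limited). The gripper opens to 87 mm and grips with 3 to 60 N. Pads are 19 mm wide; open, the fingers measure 117 mm over their backs; the gripper's body (75 mm by 190 mm) begins 51 mm behind the grasp point.
Start: joints at [1.297, 0.332, -0.065, 1.46, 0.022, 1.35, -0.088], TCP at [0.155, -0.605, 0.223] pointing down, gripper open.
Joint ranges: [-2.6, 2.6], [-0.5, 2.12], [-1.47, 1.34], [0.16, 2.42], [-1.27, 4.41], [0.06, 2.06], [-2.6, 2.6]. Speed limits (rad/s): [2.22, 2.22, 2.79, 2.79, 3.14, 3.14, 3.14].

### API

Orientations are given as a unit quaternion [x, y, z, w].
In Python, from bench import read_state, camera, camera_params, close_job gives the robot as it stands.
- The arm moves only by the tool arm_command, never from a script. Its argument "targets" is a list of rows, each a list of 7 numbers: the closure in counts, from 0 (fully open) to 255 (shut), then the shift along the tool's x, y, z in mm, then the turn, a rotation vector about the tool's x, y, z in rad. A call has 1 to 10 rows; each row is the pose to reach, as a shift and turn from the pose commanded when the call began, along the tool's axes at that moment; what a row does not reach only later rows make up. A row lasts 1/10 s, in which the tool goes at most 50 mm and 8.59 degrees, less where a joint would pass 70% of its speed; a pose out of reach is approached as far as the arm can. A call with a gripper value outside its range is refused whole. The fingers move at their own pace and stop on an object; "newtons" is the grip in N (left out, the last holds). Time passes only in rows, so rows that repeat a pose let the fingers close. It gives the time, the measured TCP pose, the force and the opening at its end, in the units of the state.
- read_state(): the state, without advancing time (a new reading comes with each control period).
- camera(name): name is "scene" or "top" or "wrist"; returns the picture (420x560x3 uint8, red, green, blue); there is no depth.
- camera_params(name): a dict with "intrinsics" (3x3 intrinsics, pixels), "xyz" and "orientation" of the camera in the world; the wrist camera has in their place "mount" (4x4, takes a point from camera to tool coordinates, whose origin is the TCP and whose axes are the tool frame's). Camera axes: x right, y down, z forward; pixel columns grow to the right and rows downward; lengths in m; the calibration is good to about 2 mm. A picture is of the moment at which its call begins: read the wrist's pose just before it. camera_params takes no time and is no camera call.
- close_job(): hands the job in, once; it reports no verdict.
The state is a dict: "time": time; "joint_positions": joint angles; "joint_vel": joint speeds; "joint_torque": joint torques, N m; "ee_pos": TCP position; "eef_rot": TCP orientation; "ft_force": force on the tool from outside, world axes, zero at the start; "torque": the same for the moment, N m; "width": finger opening in m.
Only numpy, scipy, OpenCV 4.12 (cv2) and the standard library are available. Lean on these libraries where they do the work, as an engineer would, in place of code of your own. Each camera call takes 0.05 s, during which the arm holds its last target.

### The job

Swing the cam lever of the hole checker fully over to the rear so that its gauge pin runs out and locks, then pick up the square spacer and try its ends on the pin until the pin slips well into its blind hole. Draw it off, turn that end up, and finish while holding the spacer still in the gripper with the hole pointing straight up, touching nothing else, a good 15 cm above the table. Leave the lever over and the other things where they are.

Things in the scene. Friction and masses are not known exactly. Their poses are not given: they have to be found in the camera images.
- checker: hole checker, fixed to the table: a dark steel base plate (120 x 70 x 12 mm) with a grey head 36 mm wide, top at 85 mm. Origin on the underside, 2.5 mm in front of the middle of the plate, z up. Its front face lies 45 mm from the origin on the -x side, with a 3 mm bush; the gauge pin comes out there along the checker's own -x axis, level, 75 mm above the table. Base plate ends 58 mm from the origin in front, 63 mm behind.
- pin_tip (a point): centre of the front end of the steel gauge pin (10 mm thick, tip edge chamfered 2 mm); axes as the checker's. Drawn back it stands 4 mm out of the bush, run out 32 mm
- cam_pivot (a point): axis of the cam lever, on top of the rear of the head, 85 mm above the table; the lever turns about the checker's y axis
- lever_tip (a point): outer end of the lever's black grip, 60 mm from the pivot; the grip is 11 mm thick, 22 mm wide along the pivot axis, the last 34 mm of the lever
- cam_lever (a joint): cam lever, rad: at 0 it leans 0.6 rad from upright toward the pin end, and the pin is drawn back; it grows as the lever is swung up and over to the rear (the checker's +x side); at its stop, 1.6, it leans 1.0 rad to the rear and the pin is run out 28 mm (17.5 mm per rad) and locked by the friction of the cam, which holds against about 17 N on the pin. The lever stays where it is left; turning it takes 0.3 N m (about 6 N at the middle of the grip)
- spacer: plain aluminium spacer, a square bar 32 x 32 x 64 mm, about 0.15 kg, lying on its side. Origin at its middle, 16 mm above the table; its x axis runs along the length, level at the start. In one end face only is a round blind hole, 16 mm wide and 30 mm deep, on the axis; the other end is plain. Which end has the hole is not told here: feel for it with the pin. It may lie any way round
- paste_tin: small round tin, 59 mm across, 30 mm high, loose; leave it alone. Origin under its middle
- gauge: thin plug gauge lying, 99 mm long, 15 mm thick, loose; leave it alone. Origin under its middle
- key: small hex key lying flat, 75 mm long, loose; leave it alone. Origin under its middle
- carton: small white carton, 50 x 68 x 34 mm, loose; leave it alone. Origin under its middle
- weight: pale brass balance weight with a knob, 28 mm across, 46 mm high, loose; leave it alone. Origin under its middle
- timer: black stopwatch lying flat, 62 x 61 x 17 mm, loose; leave it alone. Origin under its middle
Mind the look-alikes: they are no part of the job. Of the things that look like the checker, the larger one is meant.

How it is judged:
By the outcome, as a careful person would: the job done as asked, in the order asked, and still so for the second after the job is handed in, while the arm keeps its last pose, push and grip.
It also fails if it takes over 72 s, if anything falls off the work surface, if the arm or the gripper's body presses on something with over 40 N, if the wrist force passes 120 N, or if a joint passes its speed limit or range.

## Working session

There is one attempt and no reset: what is moved stays moved. The work goes in short steps, Python scripts to look and compute and a tool call to move; the robot and the scene stay as the last step left them, time stands still between calls to the robot, and variables do not carry over. Pictures are saved under pics/ and viewed, and the job is handed in when it is done.

Besides the shell and the picture viewer there is one more tool, called after "Request:" in YAML: its name, and indented under it one key for each argument. arm_command: Moves the arm, as the interface text tells. Its arguments: {"type":"object","properties":{"targets":{"type":"array"},"newtons":{"type":"number"}},"required":["targets"]}

```bash
mkdir -p pics; ls; python3 - <<'E'
from bench import *
import cv2
for n in ["scene","top","wrist"]:
    im=camera(n); cv2.imwrite(f"pics/{n}0.png",im[:,:,::-1]); print(n,camera_params(n))
print(read_state())
E
```

```text
pics
scene {'intrinsics': array([[440.35887071,   0.        , 283.38969108],
       [  0.        , 440.35887071, 206.59418253],
       [  0.        ,   0.        ,   1.        ]]), 'xyz': array([0.11292994, 0.2001621 , 0.70016839]), 'orientation': array([-0.2691727 ,  0.86543178, -0.40199186,  0.13029368])}
top {'intrinsics': array([[452.83074792,   0.        , 276.85265832],
       [  0.        , 452.83074792, 212.14819832],
       [  0.        ,   0.        ,   1.        ]]), 'xyz': array([ 0.41495519, -0.38417392,  1.1592732 ]), 'orientation': array([-0.697043  ,  0.71516449, -0.03525905,  0.03778371])}
wrist {'intrinsics': array([[362.14544109,   0.        , 276.17331992],
       [  0.        , 362.14544109, 211.6392106 ],
       [  0.        ,   0.        ,   1.        ]]), 'mount': array([[ 1.89144951e-04, -3.04191544e-01,  9.52610870e-01,
        -1.62382704e-01],
       [-1.18559843e-03, -9.52610285e-01, -3.04191122e-01,
         8.31588949e-02],
       [ 9.99999279e-01, -1.07187774e-03, -5.40830444e-04,
        -2.35758722e-04],
       [ 0.00000000e+00,  0.00000000e+00,  0.00000000e+00,
         1.00000000e+00]])}
{'time': 0.15, 'joint_positions': array([ 1.29740727,  0.33270667, -0.06469268,  1.46070736,  0.02162064,
        1.34992029, -0.08851665]), 'joint_vel': array([ 8.36038478e-04,  2.18082814e-05, -1.36841766e-03, -4.04477806e-03,
        5.09567978e-05, -1.57675319e-03, -9.63034342e-04]), 'joint_torque': array([-1.13116828e-03, -6.23637700e+01,  2.32060393e-02, -3.90136743e+01,
       -6.14266447e-02,  3.71699198e-02,  4.76350999e-05]), 'ee_pos': array([ 0.15502439, -0.60517829,  0.22196881]), 'eef_rot': array([ 0.43374933,  0.55891263, -0.43333444,  0.5583005 ]), 'ft_force': array([-0.18430995,  0.25471711,  0.50135513]), 'torque': array([ 0.03847732, -0.01402479,  0.02347623]), 'width': 0.0869117862193538}
```

View pics/scene0.png

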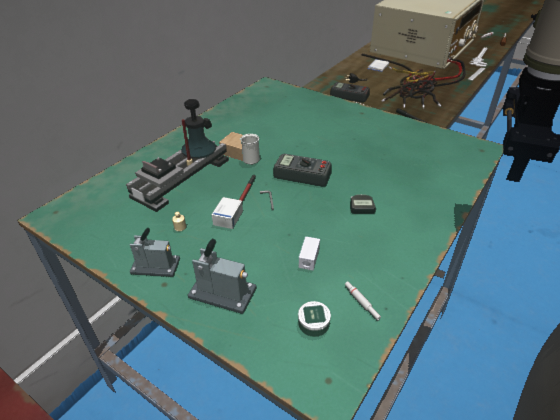

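View pics/top0.png

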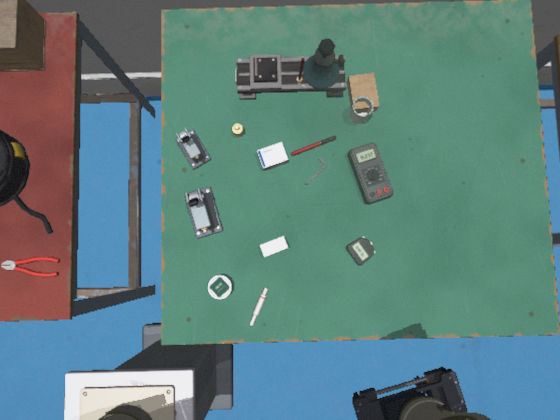

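View pics/wrist0.png

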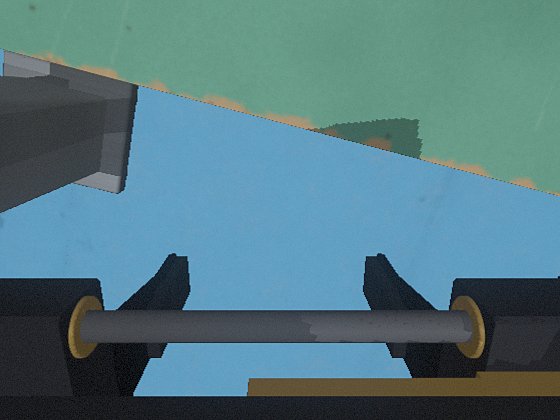

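```bash
cat > h.py <<'E'
from bench import *
import numpy as np, cv2
from scipy.spatial.transform import Rotation as R
def cam(n,st=None):
    p=camera_params(n);K=p['intrinsics']
    if n=='wrist':
        st=st or read_state()
        T=np.eye(4);T[:3,:3]=R.from_quat(st['eef_rot']).as_matrix();T[:3,3]=st['ee_pos']
        M=T@p['mount'];return K,M[:3,:3],M[:3,3]
    return K,R.from_quat(p['orientation']).as_matrix(),p['xyz']
def ray(n,u,v,z,c=None):
    K,Rm,t=c or cam(n)
    d=Rm@np.linalg.solve(K,[u,v,1]);s=(z-t[2])/d[2];return t+s*d
def proj(n,P,c=None):
    K,Rm,t=c or cam(n)
    q=(np.atleast_2d(P)-t)@Rm@K.T;return q[:,:2]/q[:,2:]
def crop(im,u0,v0,u1,v1,k,name):
    cv2.imwrite('pics/'+name,cv2.resize(im[v0:v1,u0:u1,::-1],None,fx=k,fy=k,interpolation=cv2.INTER_CUBIC))
E
python3 - <<'E'
from h import *
np.set_printoptions(precision=4,suppress=True)
a=cv2.imread('pics/top0.png')[:,:,::-1];b=cv2.imread('pics/scene0.png')[:,:,::-1]
crop(a,170,120,300,260,5,'t1.png') ; crop(b,120,210,330,340,3.8,'s1.png')
for p in [(200,212),(274,246),(190,148),(220,287),(260,307)]: print(p,ray('top',*p,0.0))
print(R.from_quat(read_state()['eef_rot']).as_matrix())
E
```

```text
(200, 212) [ 0.5407 -0.1837  0.    ]
(274, 246) [ 0.4485 -0.3721  0.    ]
(190, 148) [ 0.7097 -0.1588  0.    ]
(220, 287) [ 0.3485 -0.2328  0.    ]
(260, 307) [ 0.2961 -0.333   0.    ]
[[-0.0003  0.9687  0.2482]
 [ 0.001   0.2482 -0.9687]
 [-1.     -0.0001 -0.001 ]]
```

View pics/t1.png

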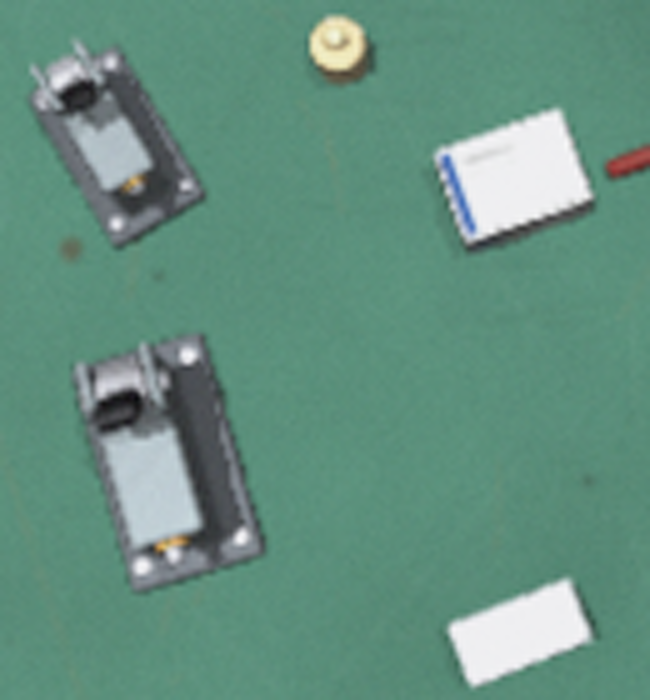

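View pics/s1.png

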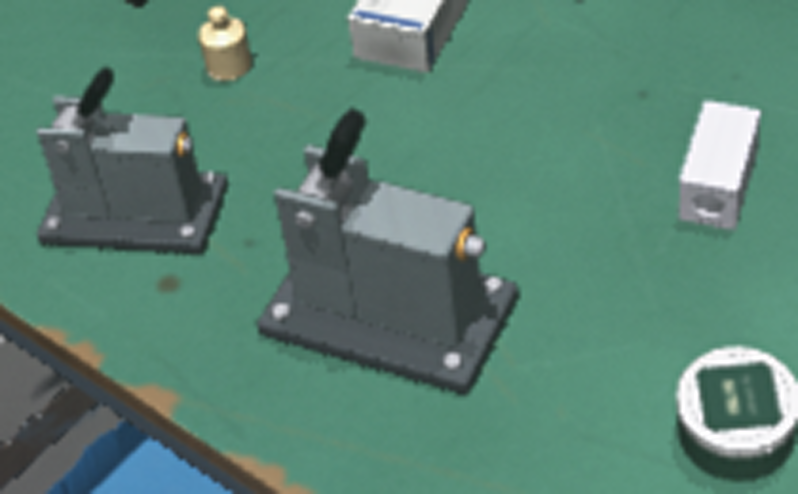

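```bash
python3 - <<'E'
from h import *
a=cv2.imread('pics/top0.png')[:,:,::-1];b=cv2.imread('pics/scene0.png')[:,:,::-1]
x=cv2.resize(a[180:250,180:240],None,fx=8,fy=8,interpolation=cv2.INTER_CUBIC)
y=cv2.resize(b[230:315,185:262],None,fx=7,fy=7,interpolation=cv2.INTER_CUBIC)
cv2.imwrite('pics/t2.png',x[:,:,::-1]);cv2.imwrite('pics/s2.png',y[:,:,::-1])
crop(a,255,230,295,265,15,'t3.png');crop(b,290,230,330,275,13,'s3.png')
E
```

```text
(no output)
```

View pics/t2.png

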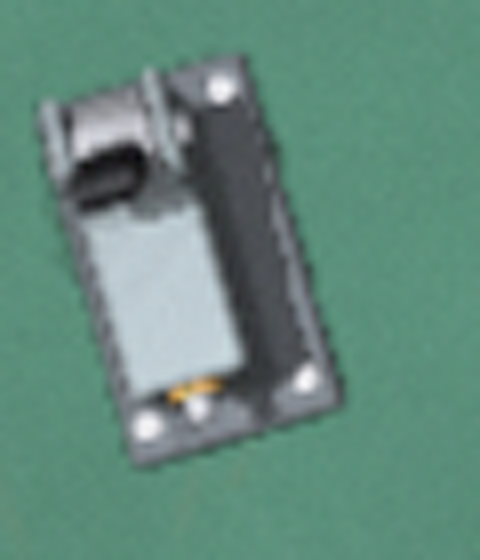

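View pics/s2.png

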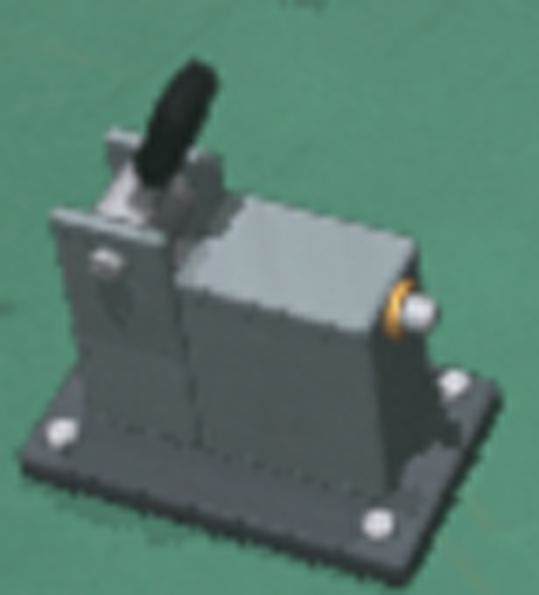

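View pics/t3.png

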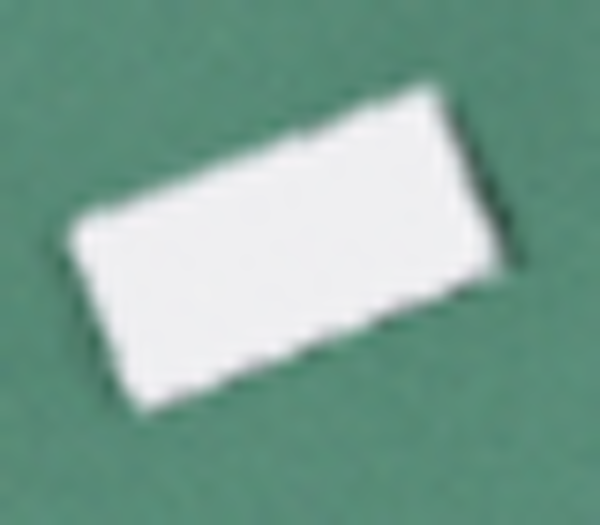

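View pics/s3.png

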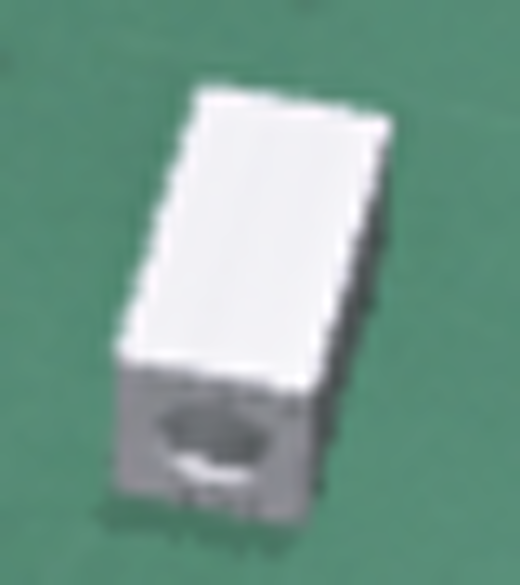

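The larger checker is at top (200,212) and the smaller look-alike at (190,148). The pin end faces the robot. The spacer is at top (274,246), and its hole shows in the +y end at scene (306,264). Next I fit the poses.

```bash
cat >> h.py <<'E'
def fit(obs,x0):
    # obs: list (cam,(x,y,z)local,(u,v)); pose x,y,yaw
    from scipy.optimize import least_squares
    C={n:cam(n) for n in set(o[0] for o in obs)}
    def W(p,l): 
        c,s=np.cos(p[2]),np.sin(p[2]); return [p[0]+c*l[0]-s*l[1],p[1]+s*l[0]+c*l[1],l[2]]
    f=lambda p: np.concatenate([(proj(o[0],W(p,o[1]),C[o[0]])[0]-o[2]) for o in obs])
    r=least_squares(f,x0,loss='soft_l1'); return r.x,f(r.x).reshape(-1,2)
E
python3 - <<'E'
from h import *
np.set_printoptions(precision=4,suppress=True)
T=lambda u,v:(u/8+180-.5,v/8+180-.5)
S=lambda u,v:(u/7+185-.5,v/7+230-.5)
obs=[('top',(-.0575,-.035,.012),T(342,402)),('top',(-.0575,.035,.012),T(140,462)),('top',(.0625,-.035,.012),T(242,60)),
('top',(-.045,-.018,.085),T(243,360)),('top',(-.045,.018,.085),T(138,392)),('top',(-.052,0,.075),T(198,408)),
('scene',(-.0575,-.035,.012),S(498,387)),('scene',(-.0575,.035,.012),S(400,575)),('scene',(.0625,.035,.012),S(25,462)),
('scene',(-.045,-.018,.085),S(412,242)),('scene',(-.045,.018,.085),S(372,330)),('scene',(-.052,0,.075),S(425,313))]
for k in ('top','scene',''):
    o=[q for q in obs if q[0].startswith(k)]
    p,r=fit(o,[.54,-.18,.27]);print('checker',p);print(np.abs(r).max(0))
A=lambda u,v:(u/15+255-.5,v/15+230-.5)
B=lambda u,v:(u/13+290-.5,v/13+230-.5)
obs=[('top',(.032,.016,.032),A(68,228)),('top',(.032,-.016,.032),A(0,0)),]
# local +x = toward hole (+y world): corners
# top image left = +y. left-bottom (140,412): +x end, world -x side
obs=[('top',(.032,-.016,.032),A(68,230)),('top',(.032,.016,.032),A(138,412)),('top',(-.032,-.016,.032),A(435,82)),('top',(-.032,.016,.032),A(503,268)),
('scene',(.032,.016,.032),B(118,352)),('scene',(.032,-.016,.032),B(312,388)),('scene',(-.032,-.016,.032),B(392,118)),('scene',(-.032,.016,.032),B(200,85))]
for yaw in (1.9,1.3):
  for f in (1,-1):
   o=[(q[0],(q[1][0],q[1][1]*f,q[1][2]),q[2]) for q in obs]
   for k in ('top','scene'):
    oo=[q for q in o if q[0]==k]
    p,r=fit(oo,[.45,-.37,yaw]);print(yaw,f,k,p,np.abs(r).max(0))
E
```

```text
checker [ 0.5389 -0.194   0.2651]
[0.9336 1.9953]
checker [ 0.5389 -0.1904  0.2779]
[1.9265 0.9908]
checker [ 0.5391 -0.1923  0.2668]
[1.8913 2.053 ]
1.9 1 top [ 0.4476 -0.3713  1.9204] [0.3129 0.3427]
1.9 1 scene [ 0.4477 -0.3719  2.514 ] [24.8437  0.7504]
1.9 -1 top [ 0.4476 -0.3713  1.1603] [ 0.4091 21.9231]
1.9 -1 scene [ 0.45   -0.3703  1.9237] [0.2042 0.145 ]
1.3 1 top [ 0.4476 -0.3713  1.9204] [0.3129 0.3427]
1.3 1 scene [ 0.45   -0.3706  1.057 ] [21.2826 12.1263]
1.3 -1 top [ 0.4476 -0.3713  1.1603] [ 0.4091 21.9231]
1.3 -1 scene [ 0.45   -0.3703  1.9237] [0.2042 0.145 ]
```

```bash
cat >> h.py <<'E'
CH=[.539,-.192,.267]
def ck(l,CH=CH):
    c,s=np.cos(CH[2]),np.sin(CH[2]); return np.array([CH[0]+c*l[0]-s*l[1],CH[1]+s*l[0]+c*l[1],l[2]])
def down(yaw): # tool y at yaw, x down
    c,s=np.cos(yaw),np.sin(yaw); return np.array([[0,c,s],[0,s,-c],[-1,0,0.]])
def move(P,Rt,st=None):
    st=st or read_state();R0=R.from_quat(st['eef_rot']).as_matrix()
    return np.round(R0.T@(np.array(P)-st['ee_pos'])*1000,1),np.round(R.from_matrix(R0.T@Rt).as_rotvec(),3)
E
python3 - <<'E'
from h import *
np.set_printoptions(precision=4,suppress=True)
S=lambda u,v:(u/7+185-.5,v/7+230-.5);T=lambda u,v:(u/8+180-.5,v/8+180-.5)
inv=lambda P:R.from_euler('z',-CH[2]).apply(P-np.array([CH[0],CH[1],0]))
print('tip scene',inv(ray('scene',*S(200,65),.135)))
print('tip top',inv(ray('top',*T(112,185),.135)))
print('screw scene',inv(ray('scene',*S(105,260),.085)))
# lever pushes: start
for x in (-.06,): print(move(ck((x,0,.17)),down(CH[2])))
E
```

```text
tip scene [ 0.0138 -0.0136  0.135 ]
tip top [ 0.0086 -0.0027  0.135 ]
screw scene [0.0328 0.0175 0.085 ]
(array([  52.3,  414.5, -303.9]), array([-0.016, -0.001,  0.   ]))
```

```bash
python3 - <<'E'
from h import *
print(move(ck((-.05,0,.17)),down(CH[2])))
E
```

```text
(array([  52.3,  424.5, -304.1]), array([-0.016, -0.001,  0.   ]))
```

Request:
arm_command:
  targets:
    - [255, 10, 40, -28, -0.016, 0, 0]
    - [255, 20, 80, -56, -0.016, 0, 0]
    - [255, 30, 120, -85, -0.016, 0, 0]
    - [255, 35, 160, -114, -0.016, 0, 0]
    - [255, 40, 200, -142, -0.016, 0, 0]
    - [255, 45, 240, -170, -0.016, 0, 0]
    - [255, 48, 280, -199, -0.016, 0, 0]
    - [255, 50, 320, -228, -0.016, 0, 0]
    - [255, 52, 360, -257, -0.016, 0, 0]
    - [255, 52, 400, -285, -0.016, 0, 0]
  newtons: 30

```text
time: 1.15
ee_pos: [0.4726, -0.2283, 0.1703]
eef_rot: [0.429, 0.562, -0.429, 0.562]
ft_force: [0.7, -1.0, 0.2]
width: 0.0147
```

Request:
arm_command:
  targets:
    - [255, 0, 24, -19, 0, 0, 0]
    - [255, 0, 24, -19, 0, 0, 0]
    - [255, 0, 24, -19, 0, 0, 0]

```text
time: 1.45
ee_pos: [0.4899, -0.2052, 0.1702]
eef_rot: [0.429, 0.563, -0.429, 0.562]
ft_force: [0.4, -0.6, 0.6]
width: 0.0006
```

```bash
python3 - <<'E'
from h import *
np.set_printoptions(precision=4,suppress=True)
st=read_state();print(st)
im=camera('wrist');cv2.imwrite('pics/w1.png',im[:,:,::-1])
c=cam('wrist',st)
for l in [(-.052,0,.075),(-.045,.018,.085),(-.045,-.018,.085),(-.0575,.035,.012),(.0625,.035,.012),(.0625,-.035,.012),(.042,.02,.085)]: print(l,proj('wrist',ck(l),c))
im=camera('top');crop(im,150,130,320,270,4,'t4.png')
E
```

```text
{'time': 1.45, 'joint_positions': array([ 0.709 ,  0.1949, -0.4439,  1.7592,  0.0893,  1.208 , -1.062 ]), 'joint_vel': array([ 0.0282, -0.0068,  0.0305,  0.007 ,  0.0017, -0.0003,  0.0027]), 'joint_torque': array([ -2.3984, -48.32  ,  -4.7845, -37.61  ,  -0.3105,  -0.1162,
        -0.1664]), 'ee_pos': array([ 0.4899, -0.2052,  0.1702]), 'eef_rot': array([ 0.4285,  0.5625, -0.4288,  0.5621]), 'ft_force': array([ 0.4275, -0.6342,  0.6342]), 'torque': array([-0.0568,  0.0332,  0.0094]), 'width': 0.0005945314668102603}
(-0.052, 0, 0.075) [[277.0475 214.2067]]
(-0.045, 0.018, 0.085) [[251.9517 209.2683]]
(-0.045, -0.018, 0.085) [[302.2117 209.2714]]
(-0.0575, 0.035, 0.012) [[238.8193 198.5297]]
(0.0625, 0.035, 0.012) [[234.1981  57.161 ]]
(0.0625, -0.035, 0.012) [[319.7957  57.1527]]
(0.042, 0.02, 0.085) [[246.0763  80.1478]]
```

View pics/w1.png

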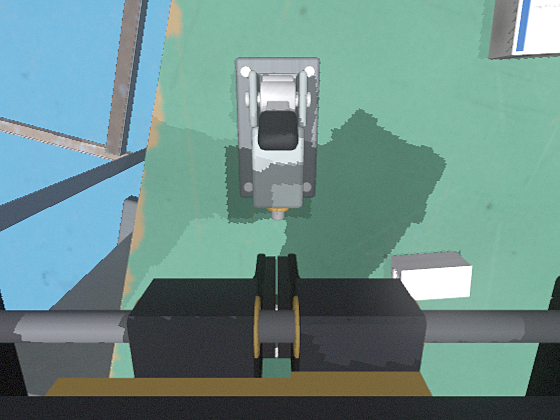

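```bash
python3 - <<'E'
from h import *
im=cv2.imread('pics/w1.png')[:,:,::-1]
crop(im,225,45,330,225,4,'w1c.png')
E
```

```text
(no output)
```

View pics/w1c.png

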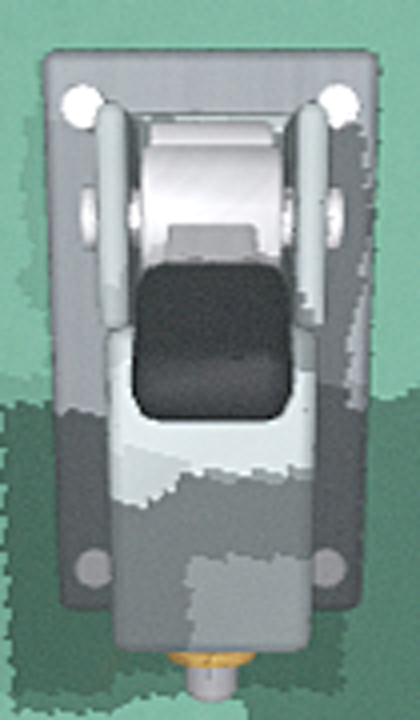

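```bash
python3 - <<'E'
from h import *
np.set_printoptions(precision=4,suppress=True)
import ast
st=dict(ee_pos=np.array([0.4899,-0.2052,0.1702]),eef_rot=np.array([0.4285,0.5625,-0.4288,0.5621]))
W=lambda u,v:(u/4+225-.4,v/4+45-.4)
import h
c=cam('wrist',st); h_cam=h.cam; h.cam=lambda n,st=None:c
obs=[('wrist',(.0625,.035,.012),W(45,50)),('wrist',(.0625,-.035,.012),W(378,52)),('wrist',(-.045,.018,.085),W(115,650)),('wrist',(-.045,-.018,.085),W(310,650)),('wrist',(-.0575,.035,.012),W(62,605)),('wrist',(-.0575,-.035,.012),W(362,605))]
p,r=fit(obs,CH);print(p,r)
inv=lambda P:R.from_euler('z',-p[2]).apply(P-np.array([p[0],p[1],0]))
print(inv(ray('w',*W(90,215),.085,c)),inv(ray('w',*W(333,215),.085,c)))
print(inv(ray('w',*W(211,418),.132,c)),inv(ray('w',*W(211,680),.08,c)))
E
```

```text
[ 0.5404 -0.1921  0.268 ] [[-1.2112 -1.7298]
 [ 1.271  -2.3308]
 [-0.7127  0.3691]
 [ 0.8868  0.3239]
 [-0.7514  1.2782]
 [ 0.5423  1.2083]]
[0.0295 0.0201 0.085 ] [ 0.0294 -0.0196  0.085 ]
[0.0031 0.0005 0.132 ] [-0.052   0.0003  0.08  ]
```

Request:
arm_command:
  targets:
    - [255, 30, 0, 0, 0, 0, 0]
    - [255, 60, 0, 0, 0, 0, 0]
    - [255, 60, 10, 0, 0, 0, 0]
    - [255, 60, 20, 0, 0, 0, 0]
    - [255, 60, 28, 0, 0, 0, 0]
    - [255, 60, 36, 0, 0, 0, 0]
    - [255, 60, 44, 0, 0, 0, 0]
    - [255, 60, 52, 0, 0, 0, 0]
    - [255, 60, 60, 0, 0, 0, 0]
    - [255, 60, 68, 0, 0, 0, 0]

```text
time: 2.55
ee_pos: [0.5552, -0.1884, 0.1111]
eef_rot: [0.429, 0.562, -0.43, 0.562]
ft_force: [-13.6, -2.3, 11.0]
width: 0.0004
```

Request:
arm_command:
  targets:
    - [255, 0, 5, 0, 0, 0, 0]
    - [255, 0, 10, 0, 0, 0, 0]
    - [255, 0, 14, 0, 0, 0, 0]
    - [255, 0, 18, 0, 0, 0, 0]
    - [255, 0, 22, 0, 0, 0, 0]

```text
time: 3.05
ee_pos: [0.5726, -0.1835, 0.1084]
eef_rot: [0.427, 0.564, -0.432, 0.559]
ft_force: [-16.3, -4.3, -6.6]
width: 0.0003
```

```bash
python3 - <<'E'
from h import *
im=camera('scene');crop(im,160,200,320,320,5,'s4.png')
E
```

```text
(no output)
```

View pics/s4.png

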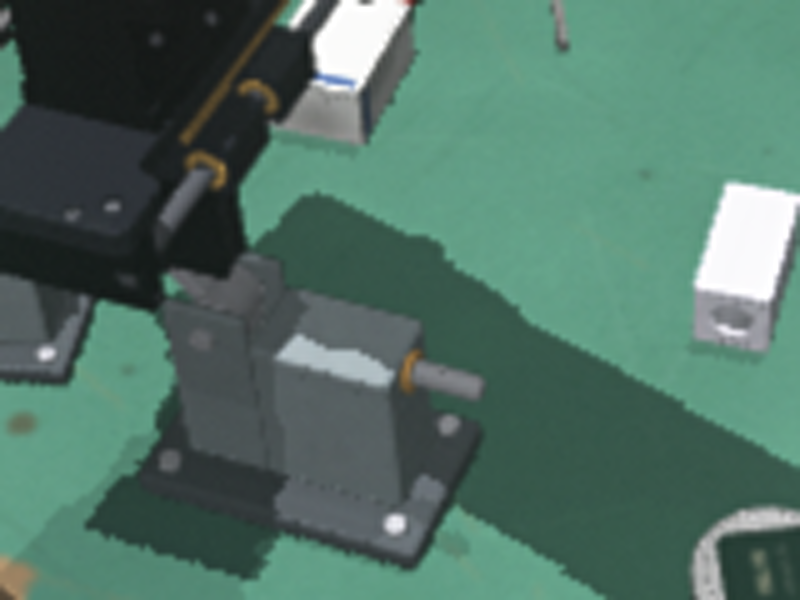

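Request:
arm_command:
  targets:
    - [255, 0, 3, 0, 0, 0, 0]
    - [255, 0, 6, 0, 0, 0, 0]
    - [255, 0, 9, 0, 0, 0, 0]
    - [255, 0, 12, 0, 0, 0, 0]
    - [255, 0, 12, 0, 0, 0, 0]

```text
time: 3.6
ee_pos: [0.5873, -0.1796, 0.1103]
eef_rot: [0.428, 0.563, -0.43, 0.561]
ft_force: [-7.2, -1.6, 2.5]
width: 0.0006
```

Request:
arm_command:
  targets:
    - [255, 0, 3, 0, 0, 0, 0]
    - [255, 0, 6, 0, 0, 0, 0]
    - [255, 0, 9, 0, 0, 0, 0]
    - [255, 0, 9, 0, 0, 0, 0]

```text
time: 4.0
ee_pos: [0.5897, -0.1792, 0.1096]
eef_rot: [0.426, 0.565, -0.434, 0.557]
ft_force: [-35.3, -4.1, 19.5]
width: 0.0006
```

Request:
arm_command:
  targets:
    - [255, -10, -10, 0, 0, 0, 0]
    - [255, -40, -20, 0, 0, 0, 0]
    - [255, -80, -40, 0, 0, 0, 0]
    - [255, -80, -80, 0, 0, 0, 0]
    - [255, -80, -100, 0, 0, 0, 0]
    - [255, -80, -120, 0, 0, 0, 0]
    - [255, -80, -120, 0, 0, 0, 0]

```text
time: 4.7
ee_pos: [0.48, -0.2092, 0.1914]
eef_rot: [0.429, 0.561, -0.43, 0.562]
ft_force: [1.0, -0.0, 0.6]
width: 0.0006
```

```bash
python3 - <<'E'
from h import *
np.set_printoptions(precision=4,suppress=True)
st=read_state();print(st)
im=camera('wrist');cv2.imwrite('pics/w2.png',im[:,:,::-1]);crop(im,200,30,500,300,2.2,'w2c.png')
im=camera('scene');crop(im,160,200,320,320,5,'s5.png')
a=1.922
P=np.array([.449,-.371,.1])
print(move(P,down(a),st))
E
```

```text
{'time': 4.7, 'joint_positions': array([ 0.7243,  0.1587, -0.4396,  1.7523,  0.0727,  1.2454, -1.0401]), 'joint_vel': array([-0.0261,  0.0397, -0.0229, -0.0451,  0.0109, -0.01  , -0.0361]), 'joint_torque': array([  0.3958, -47.8463,  -2.3265, -37.0001,  -0.3293,   0.0026,
         0.552 ]), 'ee_pos': array([ 0.48  , -0.2092,  0.1914]), 'eef_rot': array([ 0.4293,  0.5611, -0.4301,  0.562 ]), 'ft_force': array([ 0.9644, -0.0224,  0.6398]), 'torque': array([-0.0112, -0.0658, -0.004 ]), 'width': 0.0005921256573364732}
(array([ 91.7, -72.2, 147.9]), array([-1.658,  0.001,  0.001]))
```

View pics/w2c.png

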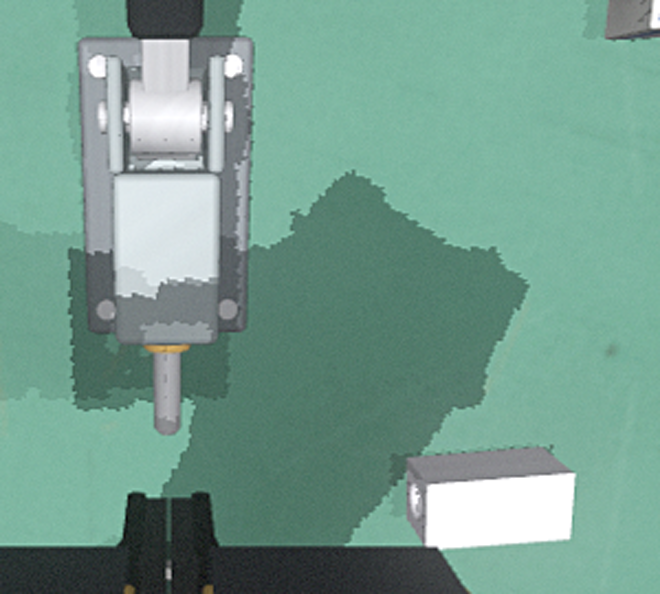

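View pics/s5.png

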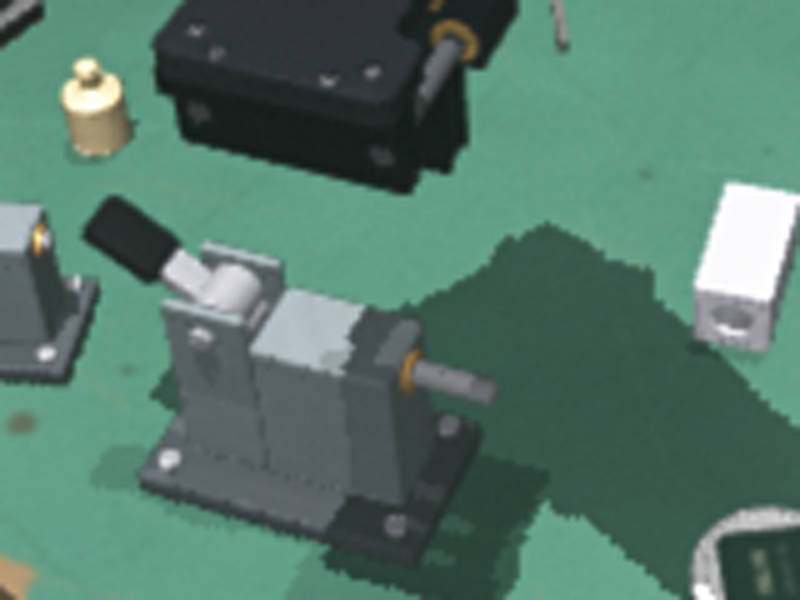

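Request:
arm_command:
  targets:
    - [0, 0, -7, 15, -0.14, 0, 0]
    - [0, 0, -14, 30, -0.28, 0, 0]
    - [0, 0, -22, 45, -0.42, 0, 0]
    - [0, 10, -29, 60, -0.56, 0, 0]
    - [0, 20, -36, 75, -0.7, 0, 0]
    - [0, 30, -43, 90, -0.84, 0, 0]
    - [0, 40, -50, 105, -0.98, 0, 0]
    - [0, 50, -58, 120, -1.12, 0, 0]
    - [0, 60, -65, 135, -1.26, 0, 0]
    - [0, 70, -72, 148, -1.4, 0, 0]

```text
time: 5.8
ee_pos: [0.4522, -0.37, 0.1201]
eef_rot: [-0.036, 0.706, 0.036, 0.707]
ft_force: [0.4, -0.1, 0.1]
width: 0.0723
```

Request:
arm_command:
  targets:
    - [0, 0, 0, 0, -0.13, 0, 0]
    - [0, 0, 0, 0, -0.258, 0, 0]
    - [0, 0, 0, 0, -0.258, 0, 0]
    - [0, 0, 0, 0, -0.258, 0, 0]

```text
time: 6.2
ee_pos: [0.4518, -0.3693, 0.1205]
eef_rot: [-0.123, 0.696, 0.124, 0.696]
ft_force: [-0.4, -0.9, 0.4]
width: 0.0866
```

```bash
python3 - <<'E'
from h import *
np.set_printoptions(precision=4,suppress=True)
st=dict(ee_pos=np.array([ 0.48  , -0.2092,  0.1914]),eef_rot=np.array([ 0.4293,  0.5611, -0.4301,  0.562 ]))
c=cam('wrist',st);CH=[.5404,-.192,.2675]
inv=lambda P:R.from_euler('z',-CH[2]).apply(P-np.array([CH[0],CH[1],0]))
print('pin tip local',inv(ray('w',168/2.2+200-.3,432/2.2+30-.3,.072,c)),'leverdist', inv(ray('w',166/2.2+200,36/2.2+30,.112,c)))
st=read_state();print(st['time'],st['ee_pos'],st['joint_positions'])
im=camera('wrist');cv2.imwrite('pics/w3.png',im[:,:,::-1])
np.save('w3.npy',np.r_[st['ee_pos'],st['eef_rot']])
c=cam('wrist',st)
for l in [(.032,.016),(.032,-.016),(-.032,.016),(-.032,-.016)]:
    q=[.449,-.371,1.922]; print(l,proj('w',ck((*l,.032),q),c))
E
```

```text
pin tip local [-0.0808  0.0004  0.072 ] leverdist [0.0507 0.0003 0.112 ]
6.2 [ 0.4518 -0.3693  0.1205] [ 1.0308  0.3665 -0.5149  1.677   0.1939  1.1489  0.8155]
(0.032, 0.016) [[250.2397 175.3405]]
(0.032, -0.016) [[295.6396 175.2575]]
(-0.032, 0.016) [[252.2045 258.2498]]
(-0.032, -0.016) [[294.3777 258.1587]]
```

View pics/w3.png

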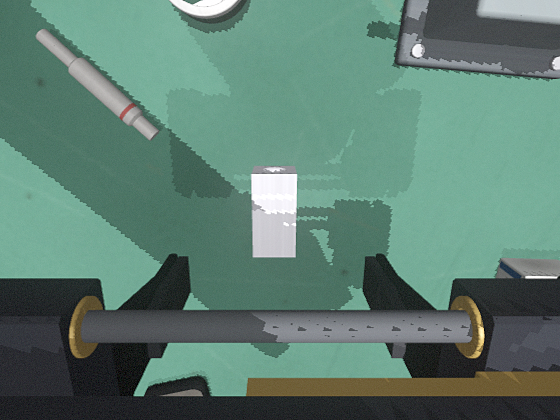

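Request:
arm_command:
  targets:
    - [0, 40, 0, -2.4, 0, 0, 0]
    - [0, 80, 0, -2.4, 0, 0, 0]
    - [0, 105, 0, -2.4, 0, 0, 0]
    - [0, 116, 0, -2.4, 0, 0, 0]
    - [0, 116, 0, -2.4, 0, 0, 0]
    - [0, 116, 0, -2.4, 0, 0, 0]
  newtons: 30

```text
time: 6.85
ee_pos: [0.4496, -0.3708, 0.0059]
eef_rot: [-0.125, 0.696, 0.124, 0.697]
ft_force: [0.1, -0.8, 0.5]
width: 0.0871
```

Request:
arm_command:
  targets:
    - [255, 0, 0, 0, 0, 0, 0]
    - [255, 0, 0, 0, 0, 0, 0]
    - [255, 0, 0, 0, 0, 0, 0]
    - [255, 0, 0, 0, 0, 0, 0]
    - [255, 0, 0, 0, 0, 0, 0]
    - [255, 0, 0, 0, 0, 0, 0]
    - [255, 0, 0, 0, 0, 0, 0]
    - [255, 0, 0, 0, 0, 0, 0]
  newtons: 40

```text
time: 7.65
ee_pos: [0.4487, -0.3703, 0.0045]
eef_rot: [-0.125, 0.696, 0.125, 0.696]
ft_force: [0.4, 0.3, 0.2]
width: 0.0315
```

Request:
arm_command:
  targets:
    - [255, -20, 0, 0, 0, 0, 0]
    - [255, -60, 0, 0, 0, 0, 0]
    - [255, -100, 0, 0, 0, 0, 0]
    - [255, -115, 0, 0, 0, 0, 0]
    - [255, -115, 0, 0, 0.14, 0, 0]

```text
time: 8.15
ee_pos: [0.4497, -0.3713, 0.1221]
eef_rot: [-0.076, 0.702, 0.074, 0.704]
ft_force: [0.5, -0.6, -1.9]
width: 0.0317
```

```bash
sed -i 's/^CH=.*/CH=[.5404,-.192,.2675]/' h.py; python3 - <<'E'
from h import *
np.set_printoptions(precision=4,suppress=True)
st=read_state();print(st['time'],st['ee_pos'],st['ft_force'],st['width'])
print(move(ck((-.155,0,.12)),down(CH[2]),st))
E
```

```text
8.15 [ 0.4497 -0.3713  0.1221] [ 0.5389 -0.5986 -1.9377] 0.03168875113081519
(array([  1.5, 147.7, -28.2]), array([1.517, 0.005, 0.001]))
```

Request:
arm_command:
  targets:
    - [255, 0, 5, 0, 0.14, 0, 0]
    - [255, 0, 20, -3, 0.28, 0, 0]
    - [255, 0, 36, -6, 0.42, 0, 0]
    - [255, 0, 52, -9, 0.56, 0, 0]
    - [255, 0, 68, -12, 0.7, 0, 0]
    - [255, 0, 84, -15, 0.84, 0, 0]
    - [255, 0, 100, -18, 0.98, 0, 0]
    - [255, 0, 116, -21, 1.12, 0, 0]
    - [255, 0, 132, -24, 1.26, 0, 0]
    - [255, 0, 148, -28, 1.4, 0, 0]

```text
time: 9.15
ee_pos: [0.3892, -0.2309, 0.1189]
eef_rot: [0.397, 0.586, -0.397, 0.585]
ft_force: [0.4, 0.7, -1.1]
width: 0.0318
```

Request:
arm_command:
  targets:
    - [255, 0, 0, 0, 0.1, 0, 0]
    - [255, 0, 0, 0, 0.1, 0, 0]
    - [255, 0, 0, 0, 0.1, 0, 0]

```text
time: 9.45
ee_pos: [0.3897, -0.2318, 0.1193]
eef_rot: [0.423, 0.567, -0.423, 0.566]
ft_force: [0.5, -0.3, -1.3]
width: 0.0315
```

```bash
python3 - <<'E'
from h import *
np.set_printoptions(precision=4,suppress=True)
st=read_state();print(st['time'],st['ee_pos'],st['ft_force'],st['width'],st['joint_positions'])
print(move(ck((-.15,0,.0635)),down(CH[2]),st))
im=camera('wrist');cv2.imwrite('pics/w4.png',im[:,:,::-1]);crop(im,200,20,360,270,2.4,'w4c.png')
im=camera('scene');crop(im,160,180,340,320,4.4,'s6.png')
c=cam('wrist',st);print(proj('w',[ck((-.08,0,.075)),ck((-.045,.018,.085)),ck((-.045,-.018,.085))],c))
E
```

```text
9.45 [ 0.3897 -0.2318  0.1193] [ 0.5215 -0.273  -1.25  ] 0.03154124901633997 [ 0.8463  0.0712 -0.421   2.0035  0.0332  1.0737 -0.8726]
(array([55.8,  5.8,  1.5]), array([ 0.02, -0.  ,  0.  ]))
[[282.1397 110.0222]
 [247.7079  36.4755]
 [320.5707  38.0018]]
```

View pics/w4.png

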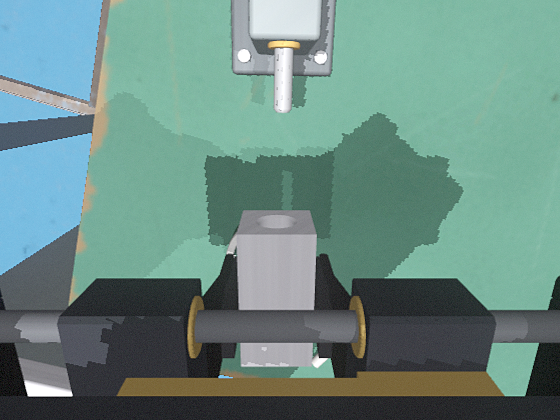

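View pics/s6.png

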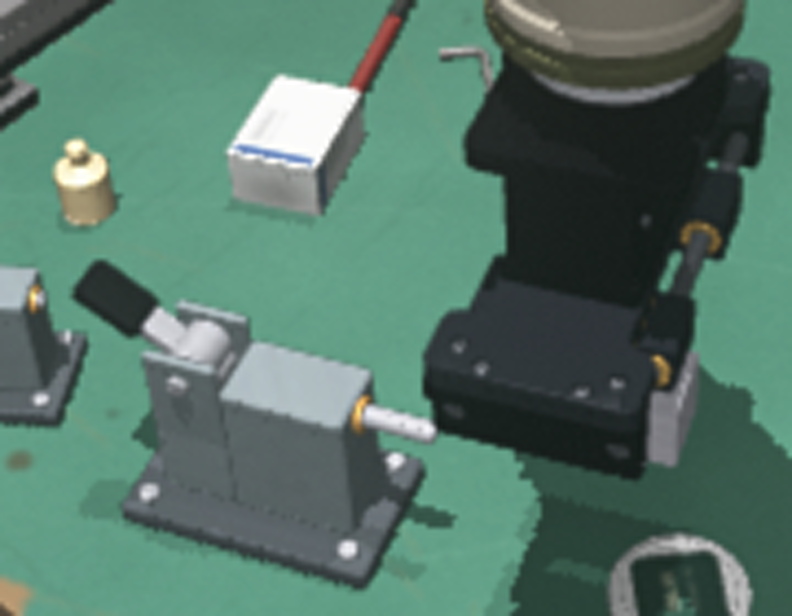

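Request:
arm_command:
  targets:
    - [255, 20, 2, 0.8, 0.02, 0, 0]
    - [255, 40, 4, 1.5, 0.02, 0, 0]
    - [255, 56, 6, 1.5, 0.02, 0, 0]
    - [255, 56, 6, 1.5, 0.02, 0, 0]
    - [255, 56, 6, 1.5, 0.02, 0, 0]

```text
time: 10.05
ee_pos: [0.3961, -0.2315, 0.0637]
eef_rot: [0.429, 0.562, -0.429, 0.562]
ft_force: [-0.2, 0.2, -1.5]
width: 0.0321
```

```bash
python3 - <<'E'
from h import *
np.set_printoptions(precision=4,suppress=True)
st=read_state();print(st['time'],st['ee_pos'],st['ft_force'],st['width'])
print(move(ck((-.15,0,.0635)),down(CH[2]),st))
im=camera('wrist');crop(im,200,20,360,270,2.4,'w5c.png')
c=cam('wrist',st);print(proj('w',[ck((-.08,0,.075)),ck((-.048,0,.075)),st['ee_pos']+R.from_quat(st['eef_rot']).apply([-.0115,.032,0]),ck((-.045,-.018,.085))],c))
E
```

```text
10.05 [ 0.3961 -0.2315  0.0637] [-0.1534  0.1772 -1.5339] 0.03212550827686146
(array([ 0.2, -0.4,  0. ]), array([-0.002, -0.   ,  0.   ]))
[[276.5923 130.741 ]
 [276.3658  45.2423]
 [276.9502 218.0976]
 [327.3192  32.0088]]
```

View pics/w5c.png

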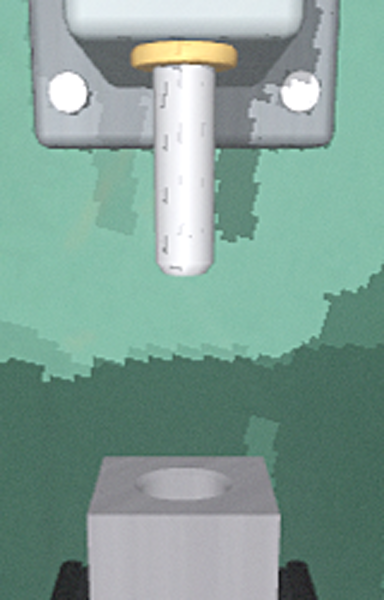

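```bash
python3 - <<'E'
from h import *
from scipy.optimize import least_squares
np.set_printoptions(precision=4,suppress=True)
p=camera_params('wrist');K=p['intrinsics'];M=np.linalg.inv(p['mount'])
C=lambda u,v:np.array((u/2.4+200-.3,v/2.4+20-.3))
ob=[((-.016,.032,-.016),C(88,515)),((-.016,.032,.016),C(280,515)),((.016,.032,-.016),C(103,458)),((.016,.032,.016),C(265,458)),((0,.032,0),C(183,486))]
def f(q):
    r=[]
    for l,uv in ob:
        P=M[:3,:3]@(np.array(l)+q)+M[:3,3];w=K@P;r.append(w[:2]/w[2]-uv)
    return np.concatenate(r)
r=least_squares(f,[-.0115,0,0]);print('spacer centre in tool',r.x);print(r.fun.reshape(-1,2))
st=read_state();c=cam('wrist',st)
# pin in tool: edges at (155..214) mid 185, tip v 273
P=ray('w',*C(185,272),.074,c);CHp=R.from_euler('z',-CH[2]).apply(P-np.array([CH[0],CH[1],0]));print(CHp)
E
```

```text
spacer centre in tool [-0.012  -0.0014 -0.0003]
[[-0.3034  0.4498]
 [ 0.1474  0.3656]
 [ 0.4632 -0.0307]
 [-0.6376 -0.1025]
 [ 0.3317 -0.7801]]
[-0.0808 -0.0004  0.074 ]
```

Request:
arm_command:
  targets:
    - [255, 0.5, 15, 0, 0, 0, 0]
    - [255, 0.5, 30, 0, 0, 0, 0]
    - [255, 0.5, 35, 0, 0, 0, 0]
    - [255, 0.5, 38, 0, 0, 0, 0]
    - [255, 0.5, 41, 0, 0, 0, 0]
    - [255, 0.5, 44, 0, 0, 0, 0]
    - [255, 0.5, 47, 0, 0, 0, 0]

```text
time: 10.8
ee_pos: [0.4414, -0.2193, 0.0631]
eef_rot: [0.43, 0.562, -0.43, 0.562]
ft_force: [0.1, 0.2, -1.8]
width: 0.032
```

Request:
arm_command:
  targets:
    - [255, 0, 4, 0, 0, 0, 0]
    - [255, 0, 8, 0, 0, 0, 0]
    - [255, 0, 12, 0, 0, 0, 0]
    - [255, 0, 15, 0, 0, 0, 0]
    - [255, 0, 17, 0, 0, 0, 0]
    - [255, 0, 18, 0, 0, 0, 0]
    - [255, 0, 18, 0, 0, 0, 0]

```text
time: 11.5
ee_pos: [0.4589, -0.2144, 0.063]
eef_rot: [0.43, 0.562, -0.43, 0.562]
ft_force: [0.6, -0.4, -1.1]
width: 0.0317
```

```bash
python3 - <<'E'
from h import *
im=camera('wrist');crop(im,200,20,360,270,2.4,'w6c.png')
im=camera('scene');crop(im,160,180,340,320,4.4,'s7.png')
print(read_state()['ft_force'])
E
```

```text
[-0.34279016  0.69932391 -1.27980982]
```

View pics/w6c.png

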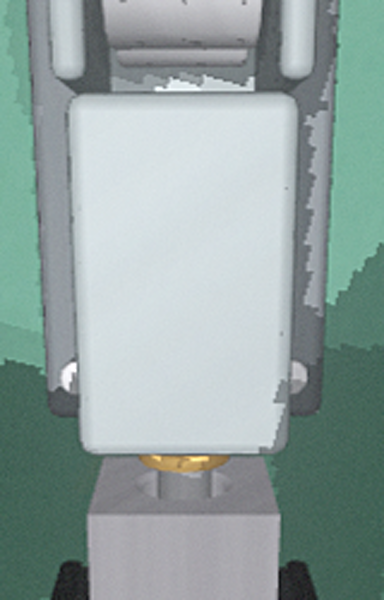

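View pics/s7.png

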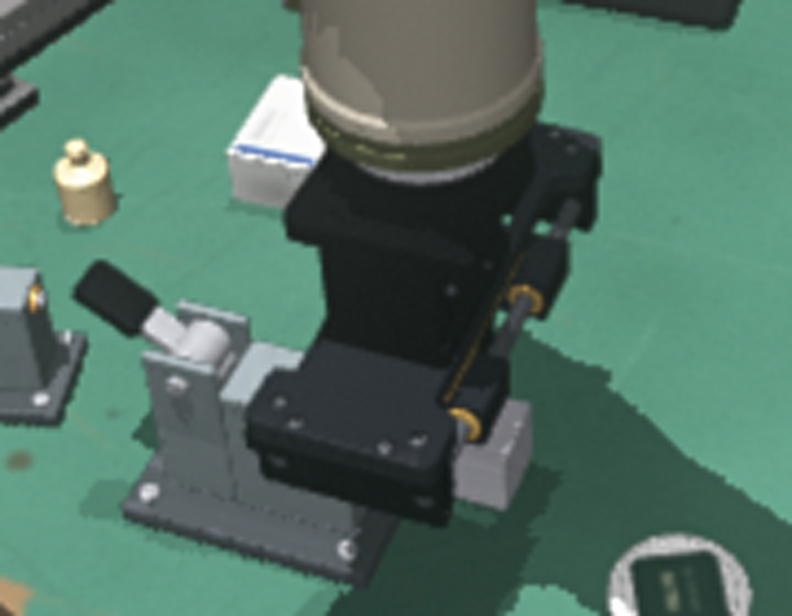

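Request:
arm_command:
  targets:
    - [255, 0, -5, 0, 0, 0, 0]
    - [255, 0, -15, 0, 0, 0, 0]
    - [255, 0, -30, 0, 0, 0, 0]
    - [255, 0, -45, 0, 0, 0, 0]
    - [255, 0, -60, 0, 0, 0, 0]
    - [255, -30, -70, 0, 0, 0, 0]
    - [255, -70, -75, 0, 0, 0, 0]
    - [255, -110, -75, 0, 0, 0, 0]
    - [255, -150, -75, 0, 0, 0, 0]
    - [255, -200, -75, 0, 0, 0, 0]

```text
time: 12.6
ee_pos: [0.3843, -0.234, 0.2638]
eef_rot: [0.43, 0.562, -0.43, 0.561]
ft_force: [0.7, -1.2, -1.7]
width: 0.0315
```

```bash
python3 - <<'E'
from h import *
np.set_printoptions(precision=4,suppress=True)
st=read_state();print(st['time'],st['ee_pos'],st['ft_force'],st['width'],st['joint_positions'])
im=camera('scene');cv2.imwrite('pics/s8.png',im[:,:,::-1])
E
```

```text
12.6 [ 0.3843 -0.234   0.2638] [ 0.6917 -1.199  -1.684 ] 0.03147188556155495 [ 0.8749 -0.0577 -0.4082  1.8105 -0.0231  1.3858 -0.8353]
```

View pics/s8.png

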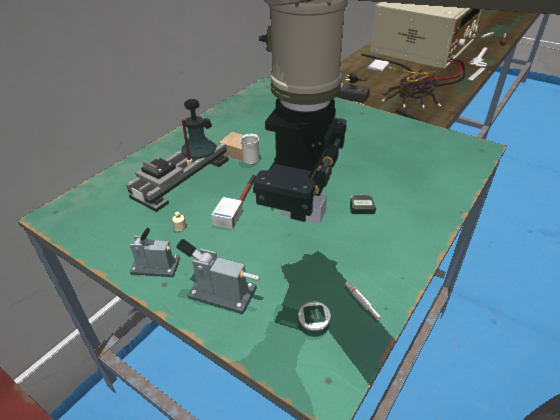

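Request:
arm_command:
  targets:
    - [255, -15, 20, 30, 0.12, 0, 0]
    - [255, -30, 40, 60, 0.24, 0, 0]
    - [255, -45, 60, 90, 0.36, 0, 0]
    - [255, -60, 80, 120, 0.48, 0, 0]
    - [255, -75, 100, 150, 0.6, 0, 0]
    - [255, -90, 120, 180, 0.72, 0, 0]
    - [255, -96, 145, 212, 0.87, 0, 0]
    - [255, -96, 145, 212, 0.87, 0, 0]

```text
time: 13.45
ee_pos: [0.5835, -0.4036, 0.3548]
eef_rot: [-0.627, -0.328, 0.628, -0.325]
ft_force: [-0.6, 0.1, -2.5]
width: 0.0319
```

Request:
arm_command:
  targets:
    - [255, 0, 0, 0, 0, 0, 0.14]
    - [255, 0, 0, 0, 0, 0, 0.28]
    - [255, 0, 0, 0, 0, 0, 0.42]
    - [255, 0, 0, 0, 0, 0, 0.56]
    - [255, 0, 0, 0, 0, 0, 0.7]
    - [255, 0, 0, 0, 0, 0, 0.84]
    - [255, 0, 0, 0, 0, 0, 0.98]

```text
time: 14.15
ee_pos: [0.5795, -0.4007, 0.3598]
eef_rot: [0.706, -0.008, -0.397, 0.586]
ft_force: [1.1, -2.0, -1.8]
width: 0.0317
```

```bash
python3 - <<'E'
from h import *
np.set_printoptions(precision=4,suppress=True)
st=read_state();print(st['time'],st['ee_pos'],st['ft_force'],st['width'],st['joint_positions'])
print(R.from_quat(st['eef_rot']).as_matrix())
E
```

```text
14.15 [ 0.5795 -0.4007  0.3598] [ 1.1025 -2.041  -1.7638] 0.03168462570808383 [ 0.8928 -0.1162 -0.3692  1.9928  0.1639  0.2775 -1.8059]
[[ 0.6851  0.4542 -0.5695]
 [-0.476  -0.3126 -0.822 ]
 [-0.5514  0.8343  0.0021]]
```

Request:
arm_command:
  targets:
    - [255, 0, 30, 0, 0, 0, 0.1]
    - [255, 0, 60, 0, 0, 0, 0.2]
    - [255, 0, 90, 0, 0, 0, 0.3]
    - [255, 0, 120, 0, 0, 0, 0.4]
    - [255, 0, 140, 0, 0, 0, 0.5]
    - [255, 0, 140, 0, 0, 0, 0.584]
    - [255, 0, 140, 0, 0, 0, 0.584]
    - [255, 0, 140, 0, 0, 0, 0.584]

```text
time: 14.95
ee_pos: [0.6328, -0.4472, 0.5446]
eef_rot: [0.693, -0.132, -0.275, 0.654]
ft_force: [0.2, 0.6, -0.5]
width: 0.0319
```

```bash
python3 - <<'E'
from h import *
np.set_printoptions(precision=4,suppress=True)
st=read_state();print(st['time'],st['ee_pos'],st['ft_force'],st['width'],st['joint_positions'])
Rm=R.from_quat(st['eef_rot']).as_matrix();print(Rm);print('rotvec tool to fix',np.cross([0,1,0],Rm.T@[0,0,1]))
im=camera('wrist');cv2.imwrite('pics/w9.png',im[:,:,::-1])
im=camera('scene');cv2.imwrite('pics/s9.png',im[:,:,::-1])
im=camera('top');cv2.imwrite('pics/t9.png',im[:,:,::-1])
E
```

```text
14.95 [ 0.6328 -0.4472  0.5446] [ 0.1941  0.6305 -0.5397] 0.03185446835755987 [ 0.5406 -0.1199 -0.0092  1.867   1.0238  0.0654 -2.6008]
[[ 0.8133  0.1766 -0.5543]
 [-0.5432 -0.1108 -0.8323]
 [-0.2084  0.978   0.0058]]
rotvec tool to fix [ 0.0058 -0.      0.2084]
```

View pics/s9.png

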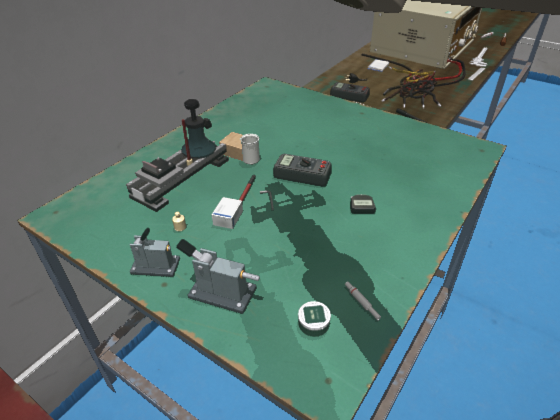

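View pics/w9.png

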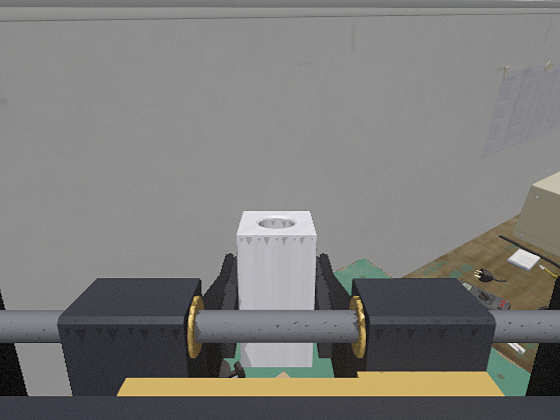

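View pics/t9.png

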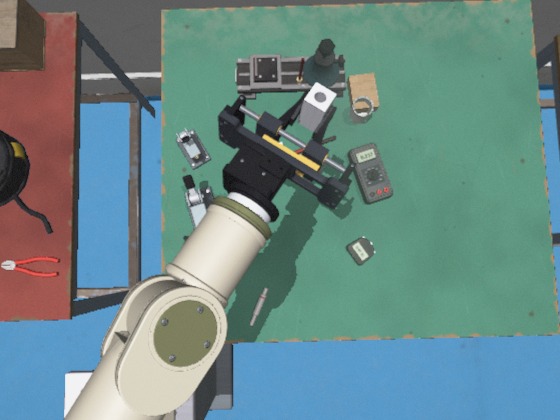

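```bash
cat > fk.py <<'E'
import numpy as np, itertools
from scipy.spatial.transform import Rotation as R
from scipy.optimize import least_squares
D=[([1.29740727,.33270667,-.06469268,1.46070736,.02162064,1.34992029,-.08851665],[.15502439,-.60517829,.22196881]),
([.709,.1949,-.4439,1.7592,.0893,1.208,-1.062],[.4899,-.2052,.1702]),
([.7243,.1587,-.4396,1.7523,.0727,1.2454,-1.0401],[.48,-.2092,.1914]),
([1.0308,.3665,-.5149,1.677,.1939,1.1489,.8155],[.4518,-.3693,.1205]),
([.8463,.0712,-.421,2.0035,.0332,1.0737,-.8726],[.3897,-.2318,.1193]),
([.8749,-.0577,-.4082,1.8105,-.0231,1.3858,-.8353],[.3843,-.234,.2638]),
([.8928,-.1162,-.3692,1.9928,.1639,.2775,-1.8059],[.5795,-.4007,.3598]),
([.5406,-.1199,-.0092,1.867,1.0238,.0654,-2.6008],[.6328,-.4472,.5446])]
def rz(a):return R.from_euler('z',a)
def ry(a):return R.from_euler('y',a)
def fk(q,p,s):
    h,L1,L2,L3,a,b,a2,o1=p
    t=np.array([0,0,h]);r=rz(s[0]*q[0]+o1)
    r=r*ry(q[1])*rz(s[1]*q[2]);t=t+r.apply([a,0,L1])
    r=r*ry(q[3])*rz(s[2]*q[4]);t=t+r.apply([b,0,L2])
    r=r*ry(q[5]);t=t+r.apply([a2,0,L3])
    r=r*rz(s[3]*q[6]); return t,r   # r z-axis = tool x
if __name__=='__main__':
    best=None
    for s in itertools.product((1,-1),repeat=4):
        f=lambda p:np.concatenate([fk(q,p,s)[0]-x for q,x in D])
        for o in (0,):
            r=least_squares(f,[.3,.4,.4,.25,0,0,0,o])
            if best is None or r.cost<best[0]-1e-9: best=(r.cost,s,r.x)
            print(s,r.cost,np.round(r.x,3))
E
python3 fk.py
```

```text
(1, 1, 1, 1) 0.32092854346544597 [ 0.583 -0.101  0.142  0.343  0.289 -0.147  0.037 -1.095]
(1, 1, 1, -1) 0.32092854346544597 [ 0.583 -0.101  0.142  0.343  0.289 -0.147  0.037 -1.095]
(1, 1, -1, 1) 0.3336581771474685 [ 0.425  0.007  0.096  0.324  0.364 -0.19   0.092 -1.133]
(1, 1, -1, -1) 0.3336581771474685 [ 0.425  0.007  0.096  0.324  0.364 -0.19   0.092 -1.133]
(1, -1, 1, 1) 0.21632168313377587 [ 0.357  0.501  0.349  0.123  0.307  0.396  0.091 -2.005]
(1, -1, 1, -1) 0.21632168313377587 [ 0.357  0.501  0.349  0.123  0.307  0.396  0.091 -2.005]
(1, -1, -1, 1) 0.2073387326249074 [ 0.823 -0.06  -0.329 -0.085 -0.108  0.83  -0.213  1.17 ]
(1, -1, -1, -1) 0.2073387326249074 [ 0.823 -0.06  -0.329 -0.085 -0.108  0.83  -0.213  1.17 ]
(-1, 1, 1, 1) 0.09535384383238397 [-0.027  0.424  0.358  0.448 -0.161 -0.352 -0.143  0.604]
(-1, 1, 1, -1) 0.09535384383238397 [-0.027  0.424  0.358  0.448 -0.161 -0.352 -0.143  0.604]
(-1, 1, -1, 1) 0.14525178587471332 [0.128 0.629 0.31  0.179 0.334 0.227 0.132 0.606]
(-1, 1, -1, -1) 0.14525178587471332 [0.128 0.629 0.31  0.179 0.334 0.227 0.132 0.606]
(-1, -1, 1, 1) 0.004331728538358573 [ 0.118  0.564  0.443  0.363  0.048 -0.031  0.035 -0.135]
(-1, -1, 1, -1) 0.004331728538358573 [ 0.118  0.564  0.443  0.363  0.048 -0.031  0.035 -0.135]
(-1, -1, -1, 1) 0.0001983287609100537 [ 0.241  0.46   0.485  0.362 -0.008 -0.013 -0.001 -0.077]
(-1, -1, -1, -1) 0.0001983287609100537 [ 0.241  0.46   0.485  0.362 -0.008 -0.013 -0.001 -0.077]
```

Request:
arm_command:
  targets:
    - [255, 0, 5, 0, 0, 0, -0.12]
    - [255, -4, 20, 0, 0, 0, -0.24]
    - [255, -10, 45, 0, 0, 0, -0.36]
    - [255, -16, 75, 0, 0, 0, -0.48]

```text
time: 15.5
ee_pos: [0.6318, -0.4535, 0.6079]
eef_rot: [0.7, -0.049, -0.378, 0.603]
ft_force: [-0.3, -3.9, -1.3]
width: 0.0318
```

```bash
cat > s.py <<'E'
from h import *
np.set_printoptions(precision=4,suppress=True)
st=read_state();print(st['time'],st['ee_pos'],st['ft_force'],st['width'],'\n',st['joint_positions'])
Rm=R.from_quat(st['eef_rot']).as_matrix();print(Rm);print('up in tool',Rm.T@[0,0,1])
E
python3 s.py
```

```text
15.5 [ 0.6318 -0.4535  0.6079] [-0.3045 -3.8889 -1.275 ] 0.0317760799738338 
 [ 0.0963 -0.0722  0.3921  1.4976  0.2441  0.6453 -1.7976]
[[ 0.7089  0.3874 -0.5894]
 [-0.5257 -0.267  -0.8077]
 [-0.4703  0.8824  0.0144]]
up in tool [-0.4703  0.8824  0.0144]
```

Request:
arm_command:
  targets:
    - [255, -20, 37, 0.5, 0, 0, 0]
    - [255, -40, 74, 1, 0, 0, 0]
    - [255, -60, 111, 2, 0, 0, 0]
    - [255, -80, 148, 2, 0, 0, 0]
    - [255, -100, 185, 3, 0, 0, 0]
    - [255, -118, 220, 4, 0, 0, 0]
    - [255, -118, 220, 4, 0, 0, 0]
    - [255, -118, 220, 4, 0, 0, 0]

```text
time: 16.3
ee_pos: [0.6297, -0.4551, 0.8602]
eef_rot: [0.7, -0.054, -0.377, 0.604]
ft_force: [0.3, -0.5, -2.4]
width: 0.0317
```

```bash
python3 s.py
```

```text
16.3 [ 0.6297 -0.4551  0.8602] [ 0.2555 -0.5187 -2.3858] 0.031743950972182945 
 [ 0.212   0.2237  0.4939  0.6434 -0.1019  1.2062 -1.5876]
[[ 0.7097  0.3798 -0.5933]
 [-0.5315 -0.2643 -0.8048]
 [-0.4625  0.8865  0.0143]]
up in tool [-0.4625  0.8865  0.0143]
```

Request:
arm_command:
  targets:
    - [255, 0, 0, 0, 0, 0, 0.12]
    - [255, 0, 0, 0, 0.007, 0, 0.24]
    - [255, 0, 0, 0, 0.01, 0, 0.36]
    - [255, 0, 0, 0, 0.0145, 0, 0.481]
    - [255, 0, 0, 0, 0.0145, 0, 0.481]
    - [255, 0, 0, 0, 0.0145, 0, 0.481]
    - [255, 0, 0, 0, 0.0145, 0, 0.481]

```text
time: 17.0
ee_pos: [0.6289, -0.4537, 0.864]
eef_rot: [0.672, -0.223, -0.221, 0.671]
ft_force: [-0.1, -0.7, -0.8]
width: 0.0317
```

```bash
python3 s.py
```

```text
17.0 [ 0.6289 -0.4537  0.864 ] [-0.1256 -0.6773 -0.7619] 0.03169011044673819 
 [ 0.066  -0.1279  0.3784  1.3542  0.5583  0.3772 -2.0495]
[[ 0.8031 -0.0021 -0.5958]
 [-0.5958  0.0003 -0.8031]
 [ 0.0019  1.     -0.001 ]]
up in tool [ 0.0019  1.     -0.001 ]
```

Request:
arm_command:
  targets:
    - [255, 0, 0, 0, 0, 0, 0]
    - [255, 0, 0, 0, 0, 0, 0]
    - [255, 0, 0, 0, 0, 0, 0]
    - [255, 0, 0, 0, 0, 0, 0]
    - [255, 0, 0, 0, 0, 0, 0]

```text
time: 17.5
ee_pos: [0.6303, -0.4531, 0.8611]
eef_rot: [0.671, -0.222, -0.221, 0.672]
ft_force: [0.3, -0.3, -0.6]
width: 0.0316
```

```bash
python3 s.py; python3 - <<'E'
from h import *
a=camera('wrist');b=camera('scene')
x=cv2.resize(a[190:400,180:380],None,fx=2,fy=2);y=b[130:340,110:390]
y=cv2.resize(y,None,fx=1.4,fy=2);y=cv2.resize(b[200:330,110:330],None,fx=1.8,fy=1.8)
h=max(len(x),len(y));o=np.zeros((h,x.shape[1]+y.shape[1],3),np.uint8);o[:len(x),:x.shape[1]]=x;o[:len(y),x.shape[1]:]=y
cv2.imwrite('pics/f.png',o[:,:,::-1]);cv2.imwrite('pics/tf.png',camera('top')[:,:,::-1])
E
```

```text
17.5 [ 0.6303 -0.4531  0.8611] [ 0.3479 -0.3373 -0.6069] 0.03162434171002834 
 [ 0.0651 -0.1279  0.3782  1.3599  0.5637  0.3731 -2.0543]
[[ 0.804  -0.0006 -0.5946]
 [-0.5946  0.0008 -0.804 ]
 [ 0.001   1.      0.0003]]
up in tool [0.001  1.     0.0003]
```

View pics/f.png

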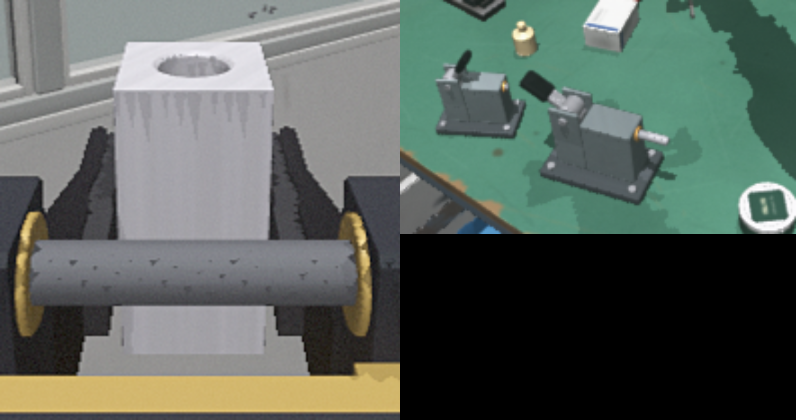

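View pics/tf.png

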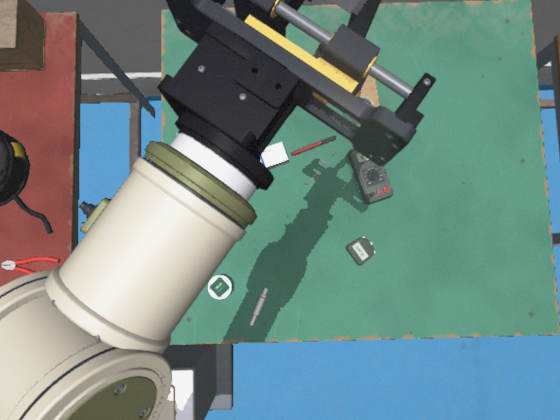

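The spacer sits straight in the pads, with the hole at about (195,66) in the composite and facing up. The lever is still over, the pin is out, and the other objects are where they were. Handing in.

```bash
python3 -c "
from bench import *
print(close_job())"
```

```text
the job is handed in; nothing more can be done
None
```

The job is handed in at about 17.7 s of the 72 s. The spacer is held in the gripper with its hole straight up, and one joint reading may count against the job (last point below).

- **Lever:** I swung the larger checker's cam lever to the rear until it met its stop at about 40 N. The pin tip then measured 80.8 mm from the checker's origin, which matches fully run out (80 mm).
- **Hole:** The camera showed the hole in one end of the spacer, so I tried that end first. The pin slid about 25 mm in with no noticeable force, so I did not try the plain end.
- **Final pose:** I drew the spacer off and turned the hole up. The hole axis, taken from the tool's orientation, is within about 0.1° of vertical. The spacer is about 0.86 m above the table, much higher than the 15 cm asked, because the arm could not hold it level lower down. It touches nothing else.
- **Last pictures:** The lever was still over and the pin still out. No loose object that was in view had moved.
- **Joint limit:** My first attempt to turn the spacer up, lower down, ran joints 6 and 7 to their limits. Joint 7 read -2.6008 against its limit of -2.6, so by that reading it was past its range by 0.0008 rad. I backed off at once and finished well inside the ranges, but I can't tell whether that reading counts as passing the limit.

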